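# Stone sled under the scanner head

### The job

Roll the slatted shutter of the small stone scanner all the way up so that it stays open, then set the stone sled on the scanner's bed, stones first, and push it by its orange end through the low tunnel under the scanner head until its nose is fully home against the brass end stop. Leave the sled flat and the shutter open, and do not disturb the hammer or the spirit lamp.

Things in the scene. Friction and masses are not known exactly. Their poses are not given: they have to be found in the camera images.
- scanner: Stone scanner, fixed to the bench: grey bed plate 292 x 128 mm, its top 8 mm above the bench, under a half-round housing (180 mm long, 130 wide, 108 high). Origin on the bench under the middle of the housing. +x points from the entry side into the tunnel, z up. The bed runs from x = -200 to +92 mm; its entry apron (x = -200 to -95) is flat and open between two yellow lines
- shutter (a joint): Roller shutter of ten wooden slats in circular side tracks, in rad: 0 closed (it blocks the tunnel mouth), 1.35 fully up and back. It turns as one about the track's axis (see shutter_axis), along the scanner's y. Light (about 0.2 kg): let go in its lowest third it falls shut, higher it stays where it is left
- shutter_axis (a point): Axis of the shutter's curved track: point in the scanner's middle plane, 13 mm above the bench, directly over the scanner's origin; the axes are the scanner's
- shutter_grip (a point): Centre of the shutter's brass handle: round bar 14 mm thick, 44 mm long along the scanner's y, ends free, its centre 32 mm outside the slats, on two thin arms 15 mm either side of its middle. It moves on an arc of 112 mm radius about shutter_axis: 0.21 rad above level on the entry side at joint 0, almost straight above at 1.35. Pinched over its ends from above, it can turn between the pads
- tunnel_mouth (a point): Middle of the tunnel's flared mouth, at bed height (scanner x = -94 mm), axes as the scanner's. The tunnel runs straight along +x: aluminium guides 14 mm high, 63 mm apart, from scanner x = -72 to +22, flared to about 73 mm at the mouth. The black scanner head spans it from x = -27 to +23, underside 28 mm above the bed
- stop_face (a point): Middle of the brass end stop's face at bed height (scanner x = +25 mm), stop 14 mm high; the sled's nose must come to rest against it
- sled_mid (a point): Loose stone sled, centre of its plate, 6 mm above its underside. Dark steel plate 120 (x) x 58 x 12 mm, about 0.27 kg; +x points to the nose. Two rough stones (teal, green) fixed on top at x = +8 and +40 mm reach 25 mm above the underside; orange push bar across the tail, 12 mm thick, 50 wide, top 38 mm above the underside (too tall for the tunnel). Can be gripped across the 58 mm width
- sled_nose (a point): Middle of the sled's nose end face, 6 mm above its underside (sled x = +60 mm)
- sled_tail (a point): Middle of the outer face of the orange push bar, 20 mm above the sled's underside (sled x = -60 mm); pushing here, along the sled's +x, drives it into the tunnel. With the sled home this face is still 95 mm on the entry side of the scanner's origin, outside the housing
- hammer: Chasing hammer, wooden handle, 184 mm long, 66 mm wide head, lying on the bench; a bystander. Origin under its middle
- spirit_lamp: Round burner of pale glass with a brass-coloured collar, 68 mm across, 80 mm high; a bystander. Origin under its middle

How it is judged (in metres and radians):
On the way, in this order (a step that is already met when the one before it is completed fails the run):
1. the shutter is rolled up while the sled is still outside the tunnel (value of joint shutter above 1.1 rad and x of sled_nose in the frame of scanner below -0.06 m), for 0.2 s.
2. the sled stands flat on the bed, its nose under the housing (x of sled_nose in the frame of scanner above -0.04 m and z of sled_mid in the frame of scanner between 0.01 and 0.018 m and angle between sled_mid's own z axis and vertical below 0.1 rad and y of sled_nose in the frame of scanner between -0.02 and 0.02 m), for 0.1 s.
At the end, for the whole second after the job is handed in: The shutter stays open by itself (joint above 1.1 rad) and is at rest; the sled lies flat on the bed in the tunnel (tilt under 0.05 rad, within 0.08 rad of the tunnel's line, nose within 6 mm of the middle line), its nose within 5 mm of the end stop (value of joint shutter above 1.1 rad and x of sled_nose in the frame of scanner between 0.02 and 0.03 m and y of sled_nose in the frame of scanner between -0.006 and 0.006 m and angle between the x axis of sled_mid and the x axis of scanner, either way round below 0.08 rad and angle between sled_mid's own z axis and vertical below 0.05 rad and z of sled_mid in the frame of scanner below 0.018 m and velocity of joint shutter between -0.05 and 0.05 rad/s); the robot touches nothing.
It fails at once if the hammer is moved more than 40 mm (distance of hammer from where it was at the start of the episode above 0.04 m).
It fails at once if the spirit lamp is moved more than 40 mm or tipped (distance of spirit_lamp from where it was at the start of the episode above 0.04 m or angle between spirit_lamp's own z axis and vertical above 0.5 rad).
It also fails if it takes over 64 s, if anything falls off the work surface, if the arm or the gripper's body presses on something with over 40 N, if the wrist force passes 120 N, or if a joint passes its speed limit or range.

### The arm

A 6-joint arm with a two-finger parallel gripper is mounted at the origin on a cart in front of the work surface, level with it; the furniture and walls round the work are solid. World frame = base frame: x ahead of the robot, y to its left, z up, the work surface at z = 0. Lengths are in mm, angles in degrees, forces in N, time in s.
With the tool pointing down it reaches from about 250 to 775 mm from the base axis. Payload 4 kg.
Tool frame: the origin (TCP) lies midway between the tips of the shut fingers; the grasp point (between the pads) lies 19 mm behind it (ctrl.hold_point_z is the distance from the TCP to the grasp point, in mm); z points along the fingers, x is the direction in which the jaws open and shut, and the axes are right-handed (so a half turn about z gives the same grasp; the last joint's range is limited). The gripper opens to 94 mm and grips with 3 to 60 N. Pads are 16 mm wide; open, the fingers measure 119 mm over their backs; the gripper's body (75 mm by 177 mm) begins 78 mm behind the grasp point.
Start: joints at [64.567, 4.996, 78.535, -0, 96.463, -5.907], TCP at [183.843, 518.384, 205.506] pointing down, gripper open.
Joint ranges: [-177.83, 177.83], [-43.37, 116.18], [15.69, 146.23], [-61.86, 241.86], [9.47, 152.12], [-147.06, 147.06]. Speed limits (degrees/s): [159.86, 159.86, 180, 180, 180, 180].

### API

Orientations are given as [roll, pitch, yaw] about the fixed x, y, z axes, in that order (R = Rz(yaw) Ry(pitch) Rx(roll)).
In Python, from workcell import ctrl gives the robot as it stands.
- The arm moves only by the tool servo_tool, never from a script. Its argument "targets" is a list of rows, each an object with "delta_pos": the shift along the tool's x, y, z in cm, a list of three; "delta_rot": the turn, a rotation vector about the tool's x, y, z in degrees, a list of three; "grip": the closure, from -1 (fully open) to 1 (shut), so that 0 is half open. A call has 1 to 20 rows; each row shifts and turns the commanded pose from where the row before left it, along the tool's axes as they then stand; what a row does not reach is not made up. A row lasts 1/10 s, in which the tool goes at most 50 mm and 8.59 degrees, less where a joint would pass 70% of its speed; a pose out of reach is approached as far as the arm can. A call is refused whole if a number of a shift passes 5 or a number of a turn 8.59, either way. A call with a gripper value outside its range is refused whole. The fingers move at their own pace and stop on an object; "force" is the grip in N (left out, the last holds). Time passes only in rows, so rows that do not move let the fingers close. It gives the time, the measured TCP pose, the force and the opening at its end, in the units of the state.
- ctrl.state(): the state, without advancing time (a new reading comes with each control period).
- ctrl.read_camera(name): name is "side" or "top" or "wrist"; returns a dict with "pixels" (384x512x3 uint8, blue, green, red), "fx", "fy", "cx", "cy" (pixels), "rvec" (rotation vector, rad) and "tvec" (3), from world to camera coordinates, as OpenCV has them; the wrist camera has in their place "mount" (4x4, takes a point from camera to tool coordinates, whose origin is the TCP and whose axes are the tool frame's). Camera axes: x right, y down, z forward; pixel columns grow to the right and rows downward; lengths in mm; the calibration is good to about 2 mm. A picture is of the moment at which its call begins: read the wrist's pose just before it. There is no depth.
- ctrl.hand_in(): hands the job in, once; it reports no verdict.
The state is a dict: "clock": time; "joints": joint angles; "dq": joint speeds; "joint_efforts": joint torques, N m; "position": TCP position; "orientation": TCP orientation; "wrist_force": force on the tool from outside, world axes, zero at the start; "torque": the same for the moment, N m; "gripper_width": finger opening in mm.
Only numpy, scipy, OpenCV 4.12 (cv2) and the standard library are available. Lean on these libraries where they do the work, as an engineer would, in place of code of your own. Each camera call takes 0.05 s, during which the arm holds its last target.

## Working session

There is one attempt and no reset: what is moved stays moved. The work goes in short steps, Python scripts to look and compute and a tool call to move; the robot and the scene stay as the last step left them, time stands still between calls to the robot, and variables do not carry over. Pictures are saved under pics/ and viewed, and the job is handed in when it is done.

Besides the shell and the picture viewer there is one more tool, called after "Emit:" by a JSON object that holds its "method" and its "body". servo_tool: Moves the arm, as the interface text tells. Its arguments: {"type":"object","properties":{"targets":{"type":"array","items":{"type":"object","properties":{"delta_pos":{"type":"array","items":{"type":"number"}},"delta_rot":{"type":"array","items":{"type":"number"}},"grip":{"type":"number"}}}},"force":{"type":"number"}},"required":["targets"]}

```bash
mkdir -p pics; ls; python3 - <<'E'
from workcell import ctrl
import cv2
print(ctrl.state())
for n in ("side","top","wrist"):
    c=ctrl.read_camera(n); cv2.imwrite(f"pics/{n}0.png",c["pixels"])
    print(n,{k:(v if k!="pixels" else 0) for k,v in c.items()})
E
```

```text
pics
{'clock': 0.0, 'joints': array([ 6.45657583e+01,  5.04109774e+00,  7.86224112e+01, -1.55424469e-03,
        9.64631203e+01, -5.90795135e+00]), 'dq': array([-0.00433914,  0.01908878, -0.07702435, -0.02586021, -0.14678027,
        0.05110747]), 'joint_efforts': array([ 6.43848525e-04, -3.40164793e+01, -3.02433479e+01,  7.16475584e-02,
        3.27498943e-02, -2.09623690e-04]), 'position': array([183.61926701, 517.87241775, 204.30587326]), 'orientation': array([-1.79988503e+02,  1.26115666e-01,  7.04735491e+01]), 'wrist_force': array([-0.23778223,  0.50911989,  0.44341225]), 'torque': array([-0.07108236, -0.00150463,  0.06116338]), 'gripper_width': 93.84249287701931}
side {'pixels': 0, 'fx': 411.1091079297404, 'fy': 411.1091079297404, 'cx': 261.5193714207615, 'cy': 193.24641110026738, 'rvec': array([ 2.03780077, -0.31890739,  0.21086775]), 'tvec': array([-440.94785703,  185.63205798,  647.70117043])}
top {'pixels': 0, 'fx': 442.01851979625604, 'fy': 442.01851979625604, 'cx': 255.08203262923436, 'cy': 187.02830100258808, 'rvec': array([ 2.16396219, -2.11738111,  0.2094264 ]), 'tvec': array([  80.33752767,  530.3477755 , 1053.9838866 ])}
wrist {'pixels': 0, 'fx': 300.1846675954095, 'fy': 300.1846675954095, 'cx': 260.32213463918873, 'cy': 187.73457782977326, 'mount': array([[ 9.99999421e-01,  9.82083053e-04,  4.40727356e-04,
        -5.87251258e-01],
       [-1.05798512e-03,  9.72191476e-01,  2.34184999e-01,
        -6.70930890e+01],
       [-1.98482260e-04, -2.34185330e-01,  9.72191952e-01,
        -1.79065936e+02],
       [ 0.00000000e+00,  0.00000000e+00,  0.00000000e+00,
         1.00000000e+00]])}
```

View pics/side0.png

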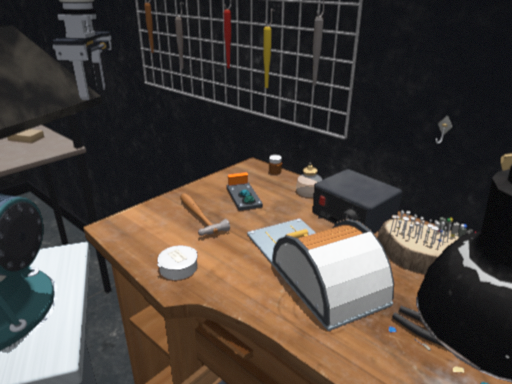

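View pics/top0.png

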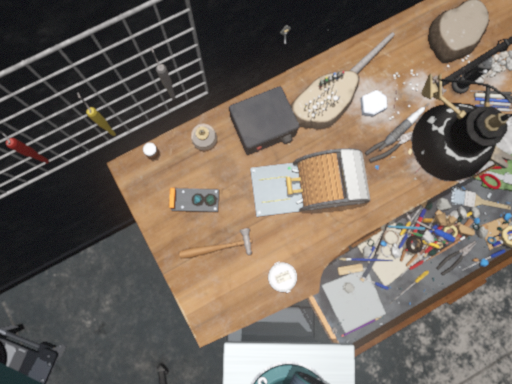

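View pics/wrist0.png

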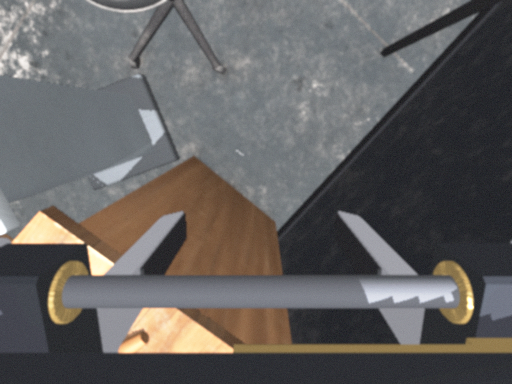

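The top view shows the scanner at about (320,185) with its shutter handle at (293,186) facing left. The sled is at (195,199) with its orange tail to the left, the hammer at (220,245) and the lamp at (203,135). I'll zoom in next.

```bash
cat > h.py <<'E'
import numpy as np, cv2
from workcell import ctrl
from scipy.spatial.transform import Rotation as R
def K(c): return np.array([[c["fx"],0,c["cx"]],[0,c["fy"],c["cy"]],[0,0,1]])
def ext(c,st=None):
    if "mount" in c:
        T=np.eye(4);T[:3,:3]=R.from_euler("xyz",st["orientation"],degrees=True).as_matrix();T[:3,3]=st["position"]
        M=np.linalg.inv(T@c["mount"]);return M[:3,:3],M[:3,3]
    return cv2.Rodrigues(c["rvec"])[0],np.array(c["tvec"])
def ray(c,uv,z,st=None):
    Rm,t=ext(c,st);d=Rm.T@np.linalg.inv(K(c))@np.array([*uv,1.]);o=-Rm.T@t
    return o+d*(z-o[2])/d[2]
def proj(c,P,st=None):
    Rm,t=ext(c,st);q=(K(c)@(Rm@np.atleast_2d(P).T+t[:,None])).T
    return q[:,:2]/q[:,2:]
E
python3 - <<'E'
from h import *
for n,(x,y,w,h) in {"top":(160,110,230,160),"side":(170,150,240,180)}.items():
    c=ctrl.read_camera(n); p=c["pixels"][y:y+h,x:x+w]
    s=3.3; cv2.imwrite(f"pics/{n}z.png",cv2.resize(p,None,fx=s,fy=s,interpolation=cv2.INTER_CUBIC))
c=ctrl.read_camera("top")
for uv in [(195,199),(293,186),(203,135),(245,240),(182,253),(256,192)]: print(uv,ray(c,uv,10))
E
```

```text
(195, 199) [500.01799944 243.5265343   10.        ]
(293, 186) [539.61970559  -6.36780055  10.        ]
(203, 135) [669.34424469 229.95785408  10.        ]
(245, 240) [398.90904428 113.81845567  10.        ]
(182, 253) [363.41621855 269.96756348  10.        ]
(256, 192) [521.73602808  88.54007253  10.        ]
```

View pics/topz.png

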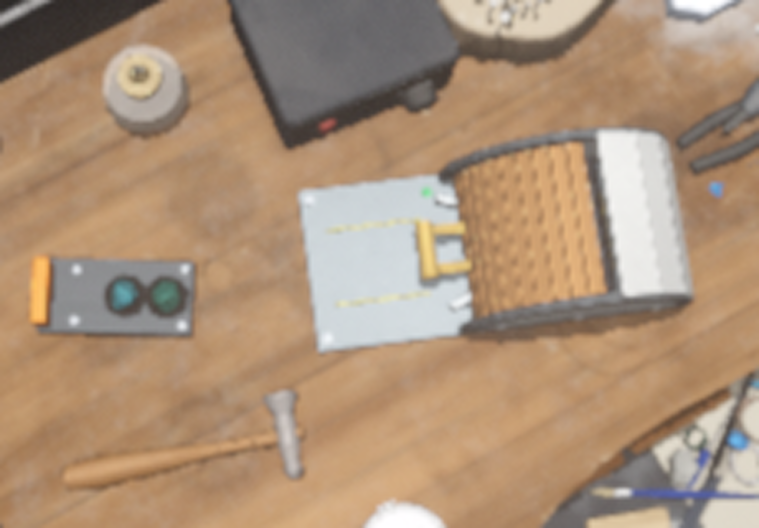

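View pics/sidez.png

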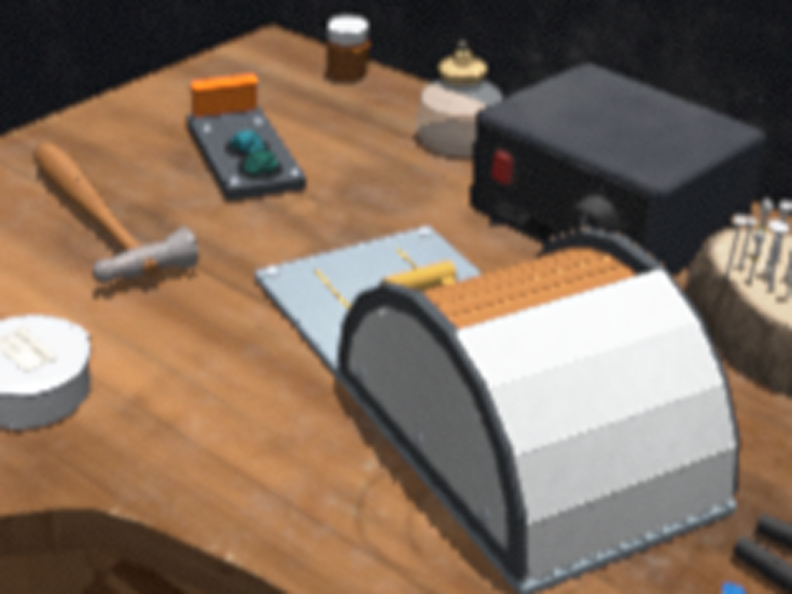

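```bash
cat > fit.py <<'E'
from h import *
from scipy.optimize import least_squares
def fit(c,P,uv,x0,z0=0):
    P=np.array(P,float);uv=np.array(uv,float)
    def W(p):
        a=p[2];q=P.copy();q[:,0]=p[0]+P[:,0]*np.cos(a)-P[:,1]*np.sin(a);q[:,1]=p[1]+P[:,0]*np.sin(a)+P[:,1]*np.cos(a);return q
    r=least_squares(lambda p:(proj(c,W(p))-uv).ravel(),x0,x_scale=[10,10,.1])
    return r.x,r.fun.reshape(-1,2).round(1)
E
python3 - <<'E'
from fit import *
c=ctrl.read_camera("top"); cs=ctrl.read_camera("side")
t=lambda L:[(160+(x+.5)/3.3-.5,110+(y+.5)/3.3-.5) for x,y in L]
s=lambda L:[(170+(x+.5)/3.3-.5,150+(y+.5)/3.3-.5) for x,y in L]
hb=(-109.5,0,36.4)
p,e=fit(c,[(-200,64,8),(-200,-64,8),hb],t([(301,190),(320,350),(427,250)]),[520,-50,-1.57]);print("scan top",p,np.degrees(p[2]),e.tolist())
p,e=fit(cs,[(-200,64,8),(-200,-64,8),(92,-64,8),(92,64,8),hb],s([(432,228),(256,272),(521,586),(737,508),(421,277)]),[520,-50,-1.57]);print("scan side",p,np.degrees(p[2]),e.tolist())
p,e=fit(c,[(60,29,12),(60,-29,12),(-60,25,38),(-60,-25,38)],t([(195,262),(191,336),(32,257),(33,324)]),[500,240,-1.57]);print("sled top",p,np.degrees(p[2]),e.tolist())
p,e=fit(cs,[(60,29,12),(60,-29,12),(60,-29,0),(-60,25,38),(-60,-25,38)],s([(302,180),(229,189),(231,197),(256,75),(191,81)]),[500,240,-1.57]);print("sled side",p,np.degrees(p[2]),e.tolist())
E
```

```text
scan top [ 551.29485276 -103.13510314   -1.43318435] -82.11541457356576 [[-0.3, -0.2], [-0.2, 0.2], [0.4, -0.0]]
scan side [ 551.65294549 -103.88547589   -1.43599824] -82.2766386415903 [[0.2, -1.1], [-0.1, -0.9], [-0.3, 1.1], [0.4, -0.8], [-0.2, 0.9]]
sled top [497.96206509 243.96148937  -1.56707314] -89.78667718849404 [[-0.0, -0.1], [0.5, 0.0], [0.4, 0.2], [-0.9, -0.1]]
sled side [499.4888216  242.49589277  -1.58570414] -90.8541546443536 [[1.8, -1.1], [-0.6, -0.4], [-1.2, 1.8], [-0.1, -0.6], [0.1, -0.1]]
```

Emit:
{"method": "servo_tool", "body": {"targets": [{"delta_rot": [0,0,7.84],"grip": -1},{"delta_rot": [0,0,7.84]},{"delta_rot": [0,0,7.84]},{"delta_rot": [0,0,7.84]},{"delta_rot": [0,0,7.84]},{"delta_rot": [0,0,7.84]},{"delta_rot": [0,0,7.84]},{"delta_rot": [0,0,7.82]},{"delta_pos": [1.75,3.48,0]},{"delta_pos": [1.75,3.48,0]},{"delta_pos": [1.75,3.48,0]},{"delta_pos": [1.75,3.48,0]},{"delta_pos": [1.75,3.48,0]},{"delta_pos": [1.75,3.48,0]},{"delta_pos": [1.75,3.48,0]},{"delta_pos": [1.75,3.48,0]},{"delta_pos": [1.75,3.48,0]},{"delta_pos": [1.75,3.48,0]},{"delta_pos": [1.75,3.48,0]},{"delta_pos": [1.75,3.48,0]}]}}

```text
schema error: expected keys delta_pos, delta_rot, grip
```

Emit:
{"method": "servo_tool", "body": {"targets": [{"delta_pos": [0,0,0],"delta_rot": [0,0,7.84],"grip": -1},{"delta_pos": [0,0,0],"delta_rot": [0,0,7.84],"grip": -1},{"delta_pos": [0,0,0],"delta_rot": [0,0,7.84],"grip": -1},{"delta_pos": [0,0,0],"delta_rot": [0,0,7.84],"grip": -1},{"delta_pos": [0,0,0],"delta_rot": [0,0,7.84],"grip": -1},{"delta_pos": [0,0,0],"delta_rot": [0,0,7.84],"grip": -1},{"delta_pos": [0,0,0],"delta_rot": [0,0,7.84],"grip": -1},{"delta_pos": [0,0,0],"delta_rot": [0,0,7.82],"grip": -1},{"delta_pos": [1.75,3.48,0],"delta_rot": [0,0,0],"grip": -1},{"delta_pos": [1.75,3.48,0],"delta_rot": [0,0,0],"grip": -1},{"delta_pos": [1.75,3.48,0],"delta_rot": [0,0,0],"grip": -1},{"delta_pos": [1.75,3.48,0],"delta_rot": [0,0,0],"grip": -1},{"delta_pos": [1.75,3.48,0],"delta_rot": [0,0,0],"grip": -1},{"delta_pos": [1.75,3.48,0],"delta_rot": [0,0,0],"grip": -1},{"delta_pos": [1.75,3.48,0],"delta_rot": [0,0,0],"grip": -1},{"delta_pos": [1.75,3.48,0],"delta_rot": [0,0,0],"grip": -1}]}}

```text
clock: 2.0
position: [360.9, 260.1, 205.7]
orientation: [-180.0, -0.0, 7.8]
wrist_force: [0.2, 0.9, 1.0]
gripper_width: 93.9
```

Emit:
{"method": "servo_tool", "body": {"targets": [{"delta_pos": [1.75,3.48,0],"delta_rot": [0,0,0],"grip": -1},{"delta_pos": [1.75,3.48,0],"delta_rot": [0,0,0],"grip": -1},{"delta_pos": [1.75,3.48,0],"delta_rot": [0,0,0],"grip": -1},{"delta_pos": [1.75,3.48,0],"delta_rot": [0,0,0],"grip": -1},{"delta_pos": [1.75,3.48,0],"delta_rot": [0,0,0],"grip": -1},{"delta_pos": [1.75,3.48,0],"delta_rot": [0,0,0],"grip": -1},{"delta_pos": [1.75,3.0,0],"delta_rot": [0,0,0],"grip": -1},{"delta_pos": [1.75,2.0,0],"delta_rot": [0,0,0],"grip": -1},{"delta_pos": [0,0,0],"delta_rot": [0,0,0],"grip": -0.5},{"delta_pos": [0,0,0],"delta_rot": [0,0,0],"grip": -0.5},{"delta_pos": [0,0,0],"delta_rot": [0,0,0],"grip": -0.5}]}}

```text
clock: 3.1
position: [533.3, 24.8, 205.6]
orientation: [-180.0, 0.0, 7.8]
wrist_force: [-0.2, 0.4, -0.9]
gripper_width: 73.8
```

```bash
python3 - <<'E'
from h import *
st=ctrl.state();c=ctrl.read_camera("wrist");img=c["pixels"].copy()
o=np.array([551.5,-103.5,0]);a=np.radians(-82.2)
S=lambda x,y,z:o+np.array([x*np.cos(a)-y*np.sin(a),x*np.sin(a)+y*np.cos(a),z])
for q in [(-109.5,22,36.4),(-109.5,-22,36.4),(-200,64,8),(-200,-64,8)]:
    uv=proj(c,S(*q),st)[0];print(q,uv.round(1));cv2.circle(img,tuple(int(v) for v in uv.round()),3,(0,0,255),1)
cv2.imwrite("pics/w1.png",cv2.resize(img,None,fx=1.5,fy=1.5))
E
```

```text
(-109.5, 22, 36.4) [279.  190.3]
(-109.5, -22, 36.4) [242.2 190.3]
(-200, 64, 8) [313.3 112.6]
(-200, -64, 8) [208.1 112.5]
```

View pics/w1.png

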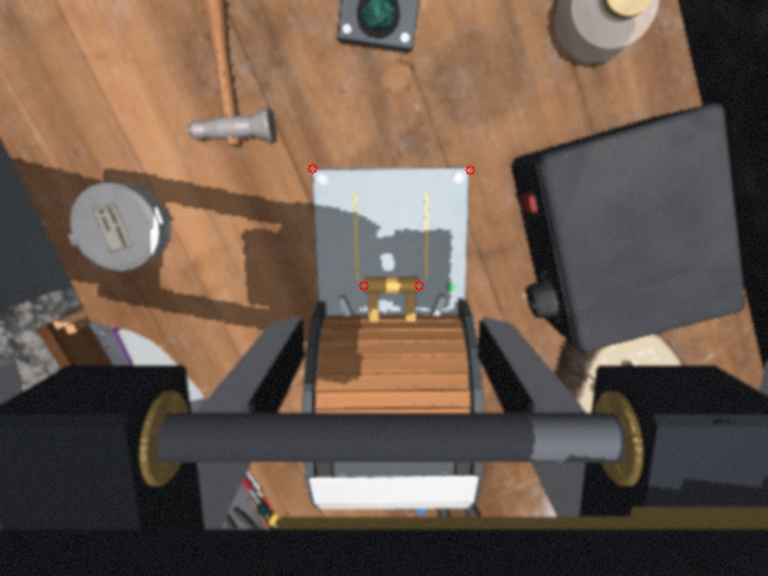

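Emit:
{"method": "servo_tool", "body": {"targets": [{"delta_pos": [0.06,2.0,0],"delta_rot": [0,0,0],"grip": -0.4},{"delta_pos": [0,0,3],"delta_rot": [0,0,0],"grip": -0.4},{"delta_pos": [0,0,3],"delta_rot": [0,0,0],"grip": -0.4},{"delta_pos": [0,0,3],"delta_rot": [0,0,0],"grip": -0.4},{"delta_pos": [0,0,3],"delta_rot": [0,0,0],"grip": -0.4},{"delta_pos": [0,0,2.5],"delta_rot": [0,0,0],"grip": -0.4},{"delta_pos": [0,0,2],"delta_rot": [0,0,0],"grip": -0.4},{"delta_pos": [0,0,1.5],"delta_rot": [0,0,0],"grip": -0.4},{"delta_pos": [0,0,0.7],"delta_rot": [0,0,0],"grip": -0.4},{"delta_pos": [0,0,0],"delta_rot": [0,0,0],"grip": -0.4},{"delta_pos": [0,0,0],"delta_rot": [0,0,0],"grip": -0.4}]}}

```text
clock: 4.25
position: [537.7, 4.7, 19.5]
orientation: [180.0, -0.1, 7.8]
wrist_force: [0.7, -0.5, -0.6]
gripper_width: 65.7
```

Emit:
{"method": "servo_tool", "body": {"force": 20, "targets": [{"delta_pos": [0,0,0],"delta_rot": [0,0,0],"grip": 1},{"delta_pos": [0,0,0],"delta_rot": [0,0,0],"grip": 1},{"delta_pos": [0,0,0],"delta_rot": [0,0,0],"grip": 1},{"delta_pos": [0,0,0],"delta_rot": [0,0,0],"grip": 1},{"delta_pos": [0,0,0],"delta_rot": [0,0,0],"grip": 1},{"delta_pos": [0,0,0],"delta_rot": [0,0,0],"grip": 1}]}}

```text
clock: 4.85
position: [536.7, 4.1, 19.1]
orientation: [180.0, 0.1, 7.8]
wrist_force: [-4.0, -0.4, 5.1]
gripper_width: 43.8
```

```bash
python3 - <<'E'
from h import *
st=ctrl.state();print(st["position"],st["wrist_force"],st["gripper_width"])
c=ctrl.read_camera("wrist");cv2.imwrite("pics/w2.png",c["pixels"])
E
```

```text
[536.68771476   4.0809256   19.06672502] [-3.97455843 -0.36019479  5.12900892] 43.82588990531321
```

View pics/w2.png

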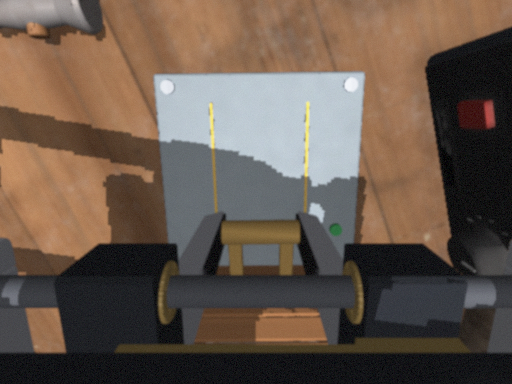

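```bash
python3 -c "
import numpy as np
t=0.21+np.linspace(0,1.31,21)
x=-11.2*np.cos(t);z=11.2*np.sin(t)
print([(round(a,2),round(-b,2)) for a,b in zip(np.diff(x),np.diff(z))])"
```

```text
[(np.float64(0.18), np.float64(-0.71)), (np.float64(0.22), np.float64(-0.7)), (np.float64(0.27), np.float64(-0.68)), (np.float64(0.31), np.float64(-0.66)), (np.float64(0.35), np.float64(-0.64)), (np.float64(0.4), np.float64(-0.62)), (np.float64(0.44), np.float64(-0.59)), (np.float64(0.47), np.float64(-0.56)), (np.float64(0.51), np.float64(-0.53)), (np.float64(0.54), np.float64(-0.49)), (np.float64(0.57), np.float64(-0.46)), (np.float64(0.6), np.float64(-0.42)), (np.float64(0.63), np.float64(-0.38)), (np.float64(0.65), np.float64(-0.34)), (np.float64(0.67), np.float64(-0.29)), (np.float64(0.69), np.float64(-0.25)), (np.float64(0.7), np.float64(-0.2)), (np.float64(0.72), np.float64(-0.16)), (np.float64(0.73), np.float64(-0.11)), (np.float64(0.73), np.float64(-0.06))]
```

Emit:
{"method": "servo_tool", "body": {"targets": [{"delta_pos": [0,0.18,-0.71],"delta_rot": [0,0,0],"grip": 1},{"delta_pos": [0,0.22,-0.7],"delta_rot": [0,0,0],"grip": 1},{"delta_pos": [0,0.27,-0.68],"delta_rot": [0,0,0],"grip": 1},{"delta_pos": [0,0.31,-0.66],"delta_rot": [0,0,0],"grip": 1},{"delta_pos": [0,0.35,-0.64],"delta_rot": [0,0,0],"grip": 1},{"delta_pos": [0,0.4,-0.62],"delta_rot": [0,0,0],"grip": 1}]}}

```text
clock: 5.5
position: [539.2, -13.3, 58.9]
orientation: [-180.0, 0.0, 7.8]
wrist_force: [-1.4, -0.4, -3.2]
gripper_width: 43.8
```

Emit:
{"method": "servo_tool", "body": {"targets": [{"delta_pos": [0,0.44,-0.59],"delta_rot": [0,0,0],"grip": 1},{"delta_pos": [0,0.47,-0.56],"delta_rot": [0,0,0],"grip": 1},{"delta_pos": [0,0.51,-0.53],"delta_rot": [0,0,0],"grip": 1},{"delta_pos": [0,0.54,-0.49],"delta_rot": [0,0,0],"grip": 1},{"delta_pos": [0,0.57,-0.46],"delta_rot": [0,0,0],"grip": 1},{"delta_pos": [0,0.6,-0.42],"delta_rot": [0,0,0],"grip": 1},{"delta_pos": [0,0.63,-0.38],"delta_rot": [0,0,0],"grip": 1},{"delta_pos": [0,0,0],"delta_rot": [0,0,0],"grip": 1}]}}

```text
clock: 6.3
position: [544.9, -51.3, 93.6]
orientation: [179.9, -0.0, 7.7]
wrist_force: [-3.4, -0.5, -1.3]
gripper_width: 44.1
```

```bash
python3 - <<'E'
from h import *
st=ctrl.state();print(st["position"],st["wrist_force"],st["gripper_width"])
c=ctrl.read_camera("wrist");cv2.imwrite("pics/w3.png",c["pixels"])
E
```

```text
[544.89882682 -51.31268351  93.63282281] [-3.42203296 -0.54872172 -1.33182415] 44.08147553404995
```

View pics/w3.png

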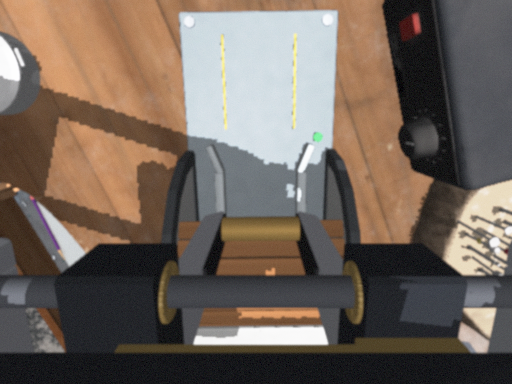

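The handle is still pinched at (260,228) and the mouth is opening. I'll keep following the arc.

Emit:
{"method": "servo_tool", "body": {"targets": [{"delta_pos": [0,0.65,-0.34],"delta_rot": [0,0,0],"grip": 1},{"delta_pos": [0,0.67,-0.29],"delta_rot": [0,0,0],"grip": 1},{"delta_pos": [0,0.69,-0.25],"delta_rot": [0,0,0],"grip": 1},{"delta_pos": [0,0.7,-0.2],"delta_rot": [0,0,0],"grip": 1},{"delta_pos": [0,0.72,-0.16],"delta_rot": [0,0,0],"grip": 1},{"delta_pos": [0,0.73,-0.11],"delta_rot": [0,0,0],"grip": 1},{"delta_pos": [0,0.73,-0.06],"delta_rot": [0,0,0],"grip": 1},{"delta_pos": [0,0,0],"delta_rot": [0,0,0],"grip": 1},{"delta_pos": [0,0,0],"delta_rot": [0,0,0],"grip": 1},{"delta_pos": [0,0,0],"delta_rot": [0,0,0],"grip": 1}]}}

```text
clock: 7.35
position: [551.9, -98.9, 107.5]
orientation: [179.9, -0.1, 7.8]
wrist_force: [0.4, 0.1, 0.2]
gripper_width: 44.0
```

Emit:
{"method": "servo_tool", "body": {"targets": [{"delta_pos": [0,0,0],"delta_rot": [0,0,0],"grip": -0.4},{"delta_pos": [0,0,0],"delta_rot": [0,0,0],"grip": -0.4},{"delta_pos": [0,0,0],"delta_rot": [0,0,0],"grip": -0.4},{"delta_pos": [0,0,0],"delta_rot": [0,0,0],"grip": -0.4},{"delta_pos": [0,0,-2],"delta_rot": [0,0,0],"grip": -0.4},{"delta_pos": [0,0,-3],"delta_rot": [0,0,0],"grip": -0.4},{"delta_pos": [0,0,-3],"delta_rot": [0,0,0],"grip": -0.4}]}}

```text
clock: 8.05
position: [550.8, -98.4, 187.2]
orientation: [-180.0, 0.1, 7.8]
wrist_force: [0.3, 1.1, -0.3]
gripper_width: 65.8
```

```bash
python3 - <<'E'
from h import *
st=ctrl.state();print(st["position"],st["wrist_force"],st["gripper_width"])
c=ctrl.read_camera("wrist");cv2.imwrite("pics/w4.png",c["pixels"])
E
```

```text
[550.79697417 -98.37111129 187.1962072 ] [ 0.28540332  1.12264424 -0.28078971] 65.82458787001316
```

View pics/w4.png

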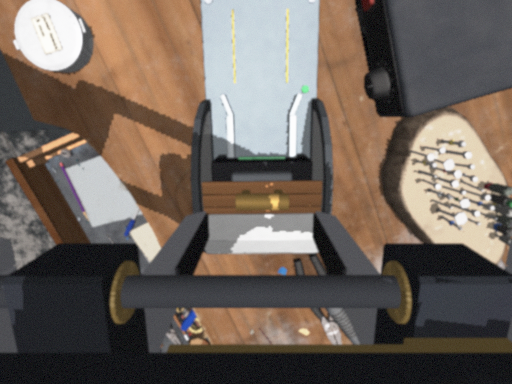

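The shutter is up: its handle sits at (262,201) on top, and it stayed there after I let go. Next I'll move over the sled.

Emit:
{"method": "servo_tool", "body": {"targets": [{"delta_pos": [0,-3.0,-1],"delta_rot": [0,0,0],"grip": -1},{"delta_pos": [-0.06,-3.7,0],"delta_rot": [0,0,0],"grip": -1},{"delta_pos": [-0.06,-3.7,0],"delta_rot": [0,0,0],"grip": -1},{"delta_pos": [-0.06,-3.7,0],"delta_rot": [0,0,0],"grip": -1},{"delta_pos": [-0.06,-3.7,0],"delta_rot": [0,0,0],"grip": -1},{"delta_pos": [-0.06,-3.7,0],"delta_rot": [0,0,0],"grip": -1},{"delta_pos": [-0.06,-3.7,0],"delta_rot": [0,0,0],"grip": -1},{"delta_pos": [-0.06,-3.7,0],"delta_rot": [0,0,0],"grip": -1},{"delta_pos": [-0.06,-3.7,0],"delta_rot": [0,0,0],"grip": -1},{"delta_pos": [-0.06,-3.7,0],"delta_rot": [0,0,0],"grip": -1},{"delta_pos": [0,0,0],"delta_rot": [0,0,8.1],"grip": -1},{"delta_pos": [0,0,0],"delta_rot": [0,0,0],"grip": -1},{"delta_pos": [0,0,0],"delta_rot": [0,0,0],"grip": -1}]}}

```text
clock: 9.4
position: [496.8, 260.1, 196.7]
orientation: [180.0, 0.0, -0.2]
wrist_force: [-0.4, 0.0, -0.3]
gripper_width: 93.9
```

```bash
python3 - <<'E'
from h import *
st=ctrl.state();print(st["position"],st["orientation"])
c=ctrl.read_camera("wrist");cv2.imwrite("pics/w5.png",cv2.resize(c["pixels"][80:300,140:400],None,fx=2.6,fy=2.6,interpolation=cv2.INTER_CUBIC))
c=ctrl.read_camera("side");cv2.imwrite("pics/s5.png",c["pixels"])
E
```

```text
[496.79080719 260.14190652 196.7381963 ] [ 1.79983719e+02  8.04320897e-03 -1.73674465e-01]
```

View pics/w5.png

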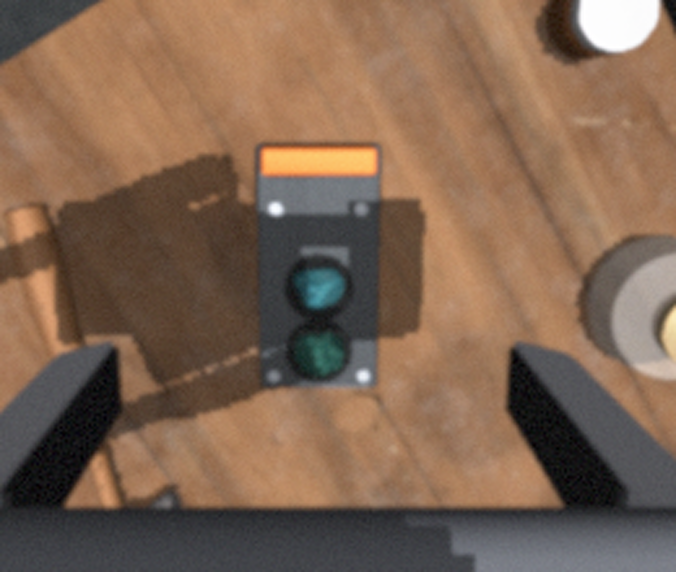

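View pics/s5.png

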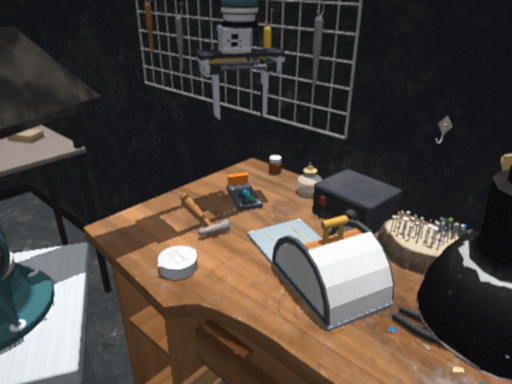

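```bash
python3 - <<'E'
from fit import *
st=ctrl.state();c=ctrl.read_camera("wrist")
t=lambda L:[(140+(x+.5)/2.6-.5,80+(y+.5)/2.6-.5) for x,y in L]
import h,fit as F
F.proj=lambda c,P:h.proj(c,P,st)
p,e=fit(c,[(60,29,12),(60,-29,12),(-60,25,38),(-60,-25,38)],t([(379,386),(260,388),(379,146),(259,146)]),[500,240,-1.57]);print(p,np.degrees(p[2]),e.tolist())
E
```

```text
[499.8823732  244.58764856  -1.56909241] -89.90237269657851 [[-0.4, 0.4], [0.4, -0.1], [-0.6, -0.2], [0.6, 0.0]]
```

Emit:
{"method": "servo_tool", "body": {"targets": [{"delta_pos": [0.22,1.4,0],"delta_rot": [0,0,0],"grip": -1},{"delta_pos": [0,0,4],"delta_rot": [0,0,0],"grip": -1},{"delta_pos": [0,0,4],"delta_rot": [0,0,0],"grip": -1},{"delta_pos": [0,0,4],"delta_rot": [0,0,0],"grip": -1},{"delta_pos": [0,0,3],"delta_rot": [0,0,0],"grip": -1},{"delta_pos": [0,0,2],"delta_rot": [0,0,0],"grip": -1},{"delta_pos": [0,0,1.2],"delta_rot": [0,0,0],"grip": -1},{"delta_pos": [0,0,0.7],"delta_rot": [0,0,0],"grip": -1},{"delta_pos": [0,0,0],"delta_rot": [0,0,0],"grip": -1},{"delta_pos": [0,0,0],"delta_rot": [0,0,0],"grip": -1},{"delta_pos": [0,0,0],"delta_rot": [0,0,0],"grip": -1}]}}

```text
clock: 10.65
position: [500.1, 246.7, 9.6]
orientation: [-179.9, -0.2, -0.3]
wrist_force: [-0.0, 0.4, 0.6]
gripper_width: 94.1
```

Emit:
{"method": "servo_tool", "body": {"force": 30, "targets": [{"delta_pos": [0,0,0.45],"delta_rot": [0,0,0],"grip": -1},{"delta_pos": [0,0,0],"delta_rot": [0,0,0],"grip": -1},{"delta_pos": [0,0,0],"delta_rot": [0,0,0],"grip": -1}]}}

```text
clock: 10.95
position: [498.8, 246.4, 3.5]
orientation: [-180.0, 0.0, -0.3]
wrist_force: [0.0, 0.1, 0.0]
gripper_width: 94.2
```

Emit:
{"method": "servo_tool", "body": {"force": 30, "targets": [{"delta_pos": [0,0,0],"delta_rot": [0,0,0],"grip": 1},{"delta_pos": [0,0,0],"delta_rot": [0,0,0],"grip": 1},{"delta_pos": [0,0,0],"delta_rot": [0,0,0],"grip": 1},{"delta_pos": [0,0,0],"delta_rot": [0,0,0],"grip": 1},{"delta_pos": [0,0,0],"delta_rot": [0,0,0],"grip": 1},{"delta_pos": [0,0,0],"delta_rot": [0,0,0],"grip": 1},{"delta_pos": [0,0,0],"delta_rot": [0,0,0],"grip": 1}]}}

```text
clock: 11.65
position: [498.9, 246.3, 3.5]
orientation: [-180.0, -0.0, -0.3]
wrist_force: [-0.3, -1.0, 0.4]
gripper_width: 57.6
```

Emit:
{"method": "servo_tool", "body": {"targets": [{"delta_pos": [0,0,-0.5],"delta_rot": [0,0,0],"grip": 1},{"delta_pos": [0,0,-1.5],"delta_rot": [0,0,0],"grip": 1},{"delta_pos": [0,0,-2],"delta_rot": [0,0,0],"grip": 1},{"delta_pos": [0,0,-1],"delta_rot": [0,0,0],"grip": 1},{"delta_pos": [0,0,0],"delta_rot": [0,0,0],"grip": 1}]}}

```text
clock: 12.15
position: [500.6, 247.0, 56.3]
orientation: [-179.9, -0.3, -0.3]
wrist_force: [-0.9, 0.2, -2.0]
gripper_width: 57.6
```

Emit:
{"method": "servo_tool", "body": {"targets": [{"delta_pos": [0.3,1,0],"delta_rot": [0,0,0],"grip": 1},{"delta_pos": [0.3,2,0],"delta_rot": [0,0,0],"grip": 1},{"delta_pos": [0.3,2,0],"delta_rot": [0,0,0],"grip": 1},{"delta_pos": [0.3,2,0],"delta_rot": [0,0,0],"grip": 1},{"delta_pos": [0.3,2,0],"delta_rot": [0,0,0],"grip": 1},{"delta_pos": [0.3,2,0],"delta_rot": [0,0,0],"grip": 1},{"delta_pos": [0.3,2,0],"delta_rot": [0,0,0],"grip": 1},{"delta_pos": [0.3,2,0],"delta_rot": [0,0,0],"grip": 1},{"delta_pos": [0.3,2,0],"delta_rot": [0,0,0],"grip": 1},{"delta_pos": [0.4,1.6,0],"delta_rot": [0,0,0],"grip": 1},{"delta_pos": [0,0,0],"delta_rot": [0,0,-4],"grip": 1},{"delta_pos": [0,0,0],"delta_rot": [0,0,-4.1],"grip": 1},{"delta_pos": [0,0,0],"delta_rot": [0,0,0],"grip": 1},{"delta_pos": [0,0,0],"delta_rot": [0,0,0],"grip": 1},{"delta_pos": [0,0,0],"delta_rot": [0,0,0],"grip": 1}]}}

```text
clock: 13.65
position: [528.5, 60.0, 53.0]
orientation: [-180.0, 0.1, 7.7]
wrist_force: [0.5, 0.0, -1.1]
gripper_width: 57.6
```

```bash
python3 - <<'E'
from h import *
st=ctrl.state();print(st["position"],st["orientation"],st["gripper_width"])
c=ctrl.read_camera("wrist");cv2.imwrite("pics/w6.png",c["pixels"])
c=ctrl.read_camera("side");cv2.imwrite("pics/s6.png",cv2.resize(c["pixels"][150:330,170:410],None,fx=3.3,fy=3.3,interpolation=cv2.INTER_CUBIC))
o=np.array([551.5,-103.5]);a=np.radians(-82.2);d=st["position"][:2]-o
print("scanner xy",d@[np.cos(a),np.sin(a)],d@[-np.sin(a),np.cos(a)])
E
```

```text
[528.51746255  60.01791537  52.9731864 ] [-1.79996156e+02  5.17231501e-02  7.71817081e+00] 57.649055074755026
scanner xy -165.12410975669164 -0.5779718636534948
```

View pics/w6.png

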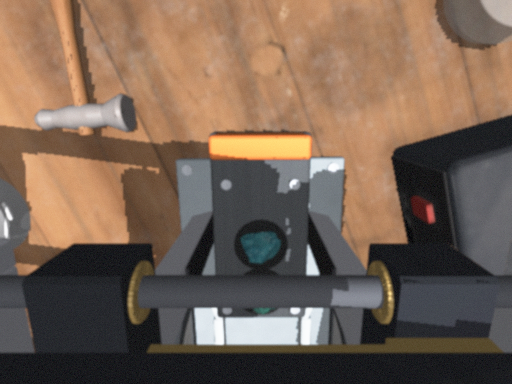

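View pics/s6.png

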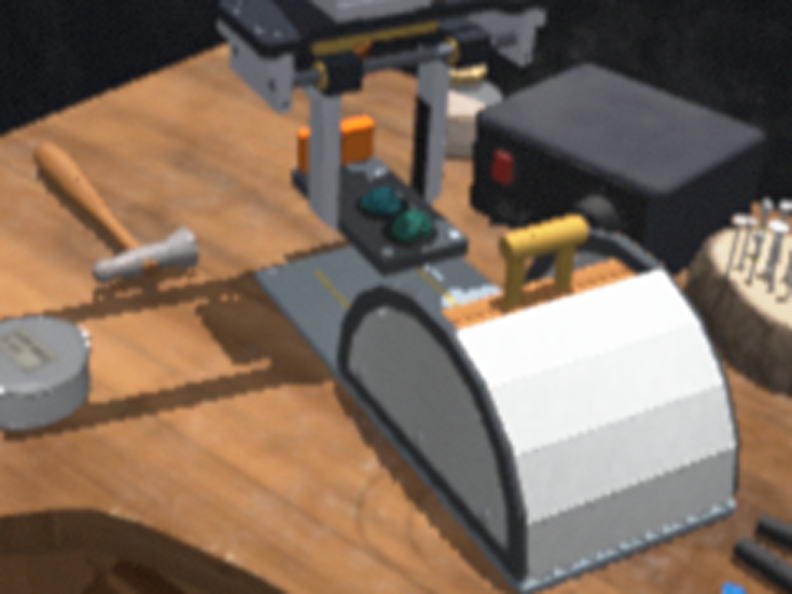

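Emit:
{"method": "servo_tool", "body": {"targets": [{"delta_pos": [0.05,0,1],"delta_rot": [0,0,0],"grip": 1},{"delta_pos": [0,0,1],"delta_rot": [0,0,0],"grip": 1},{"delta_pos": [0,0,1],"delta_rot": [0,0,0],"grip": 1},{"delta_pos": [0,0,0.6],"delta_rot": [0,0,0],"grip": 1},{"delta_pos": [0,0,0.3],"delta_rot": [0,0,0],"grip": 1},{"delta_pos": [0,0,0],"delta_rot": [0,0,0],"grip": 1},{"delta_pos": [0,0,0],"delta_rot": [0,0,0],"grip": 1},{"delta_pos": [0,0,0],"delta_rot": [0,0,0],"grip": 1}]}}

```text
clock: 14.55
position: [529.9, 60.2, 15.1]
orientation: [180.0, -0.1, 7.8]
wrist_force: [-0.3, -1.3, -3.3]
gripper_width: 57.4
```

```bash
python3 - <<'E'
from h import *
st=ctrl.state();print(st["position"],st["orientation"],st["wrist_force"])
c=ctrl.read_camera("wrist");cv2.imwrite("pics/w7.png",c["pixels"])
c=ctrl.read_camera("top");cv2.imwrite("pics/t7.png",cv2.resize(c["pixels"][120:260,220:390],None,fx=4,fy=4,interpolation=cv2.INTER_CUBIC))
E
```

```text
[529.88838358  60.24428604  15.07409396] [ 1.79997426e+02 -7.01949146e-02  7.77126218e+00] [-0.29449829 -1.29206663 -3.25946191]
```

View pics/w7.png

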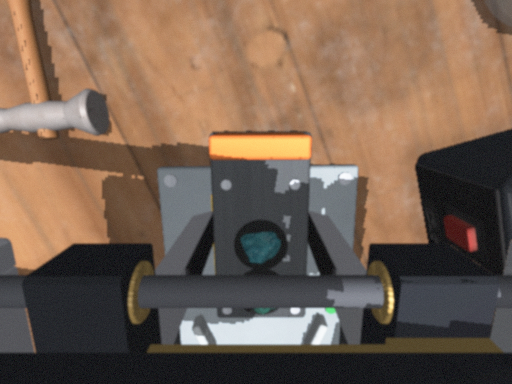

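View pics/t7.png

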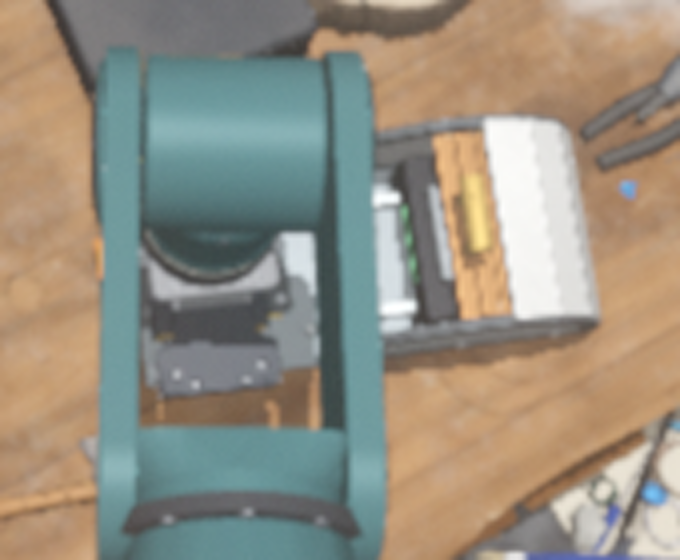

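```bash
python3 - <<'E'
from h import *
from scipy.ndimage import gaussian_filter
o=np.array([551.5,-103.5]);a=np.radians(-82.2)
ex=np.array([np.cos(a),np.sin(a)]);ey=np.array([-np.sin(a),np.cos(a)])
st=ctrl.state();c=ctrl.read_camera("wrist");im=gaussian_filter(c["pixels"].astype(float),(1,1,0))
sat=im[:,:,2]-im[:,:,0]  # red-blue: wood high, bed low
def line(pts):
    w=np.array([ray(c,p,8,st)[:2]-o for p in pts]);return np.c_[w@ex,w@ey]
# rear edge: columns
for rng in [(165,205),(318,352)]:
    pts=[]
    for u in range(*rng,3):
        g=np.diff(sat[155:180,u]);v=155+np.argmin(g)+.5;pts.append((u,v))
    L=line(pts);print("rear",np.median(L,0), np.polyfit(L[:,1],L[:,0],1)[0])
for name,cols in (("left",(145,185)),("right",(335,372))):
    pts=[]
    for v in range(185,238,4):
        g=np.diff(sat[v,cols[0]:cols[1]]);u=cols[0]+np.argmax(abs(g))+.5;pts.append((u,v))
    L=line(pts);print(name,np.median(L,0).round(1),L[:,1].round(1))
E
```

```text
rear [-201.50684388  -46.53604155] -0.007075214509137797
rear [-202.17678111   47.38951215] 0.004390847792204019
left [-171.6  -64. ] [-64.4 -64.  -64.2 -63.8 -64.  -64.2 -64.4 -64.  -64.2 -63.7 -64.  -64.2
 -63.7 -63.9]
right [-171.7   62.8] [62.8 62.4 62.6 62.8 63.  62.5 62.7 63.  63.2 62.7 62.9 63.1 62.7 62.9]
```

Emit:
{"method": "servo_tool", "body": {"targets": [{"delta_pos": [-0.1,0,0.2],"delta_rot": [0,0,0],"grip": 1},{"delta_pos": [0,0,0],"delta_rot": [0,0,0],"grip": 1},{"delta_pos": [0,0,0],"delta_rot": [0,0,0],"grip": 1}]}}

```text
clock: 15.0
position: [528.2, 60.1, 12.4]
orientation: [-180.0, 0.0, 7.8]
wrist_force: [0.5, 0.0, -2.7]
gripper_width: 57.7
```

Emit:
{"method": "servo_tool", "body": {"targets": [{"delta_pos": [0,0.5,0],"delta_rot": [0,0,0],"grip": 1},{"delta_pos": [0,0.5,0],"delta_rot": [0,0,0],"grip": 1},{"delta_pos": [0,0.5,0],"delta_rot": [0,0,0],"grip": 1},{"delta_pos": [0,0.5,0],"delta_rot": [0,0,0],"grip": 1},{"delta_pos": [0,0,0],"delta_rot": [0,0,0],"grip": 1}]}}

```text
clock: 15.5
position: [531.3, 39.4, 12.5]
orientation: [180.0, -0.0, 7.7]
wrist_force: [-0.1, -0.3, -2.8]
gripper_width: 57.6
```

Emit:
{"method": "servo_tool", "body": {"targets": [{"delta_pos": [0,0.5,0],"delta_rot": [0,0,0],"grip": 1},{"delta_pos": [0,0.5,0],"delta_rot": [0,0,0],"grip": 1},{"delta_pos": [0,0.5,0],"delta_rot": [0,0,0],"grip": 1},{"delta_pos": [0,0.5,0],"delta_rot": [0,0,0],"grip": 1},{"delta_pos": [0,0.5,0],"delta_rot": [0,0,0],"grip": 1},{"delta_pos": [0,0,0],"delta_rot": [0,0,0],"grip": 1}]}}

```text
clock: 16.1
position: [534.7, 14.8, 12.5]
orientation: [180.0, -0.0, 7.7]
wrist_force: [0.2, 1.3, -3.1]
gripper_width: 57.8
```

Emit:
{"method": "servo_tool", "body": {"targets": [{"delta_pos": [0,0,0.05],"delta_rot": [0,0,0],"grip": 1},{"delta_pos": [0,0,0],"delta_rot": [0,0,0],"grip": 0.1},{"delta_pos": [0,0,0],"delta_rot": [0,0,0],"grip": -0.4},{"delta_pos": [0,0,0],"delta_rot": [0,0,0],"grip": -0.4},{"delta_pos": [0,0,0],"delta_rot": [0,0,0],"grip": -0.4}]}}

```text
clock: 16.6
position: [535.0, 15.6, 12.6]
orientation: [180.0, -0.1, 7.8]
wrist_force: [-0.3, 0.5, 1.0]
gripper_width: 66.0
```

```bash
python3 - <<'E'
from h import *
st=ctrl.state();print(st["position"],st["orientation"],st["wrist_force"],st["gripper_width"])
c=ctrl.read_camera("wrist");cv2.imwrite("pics/w8.png",c["pixels"])
c=ctrl.read_camera("side");cv2.imwrite("pics/s8.png",cv2.resize(c["pixels"][150:330,170:410],None,fx=3.3,fy=3.3,interpolation=cv2.INTER_CUBIC))
E
```

```text
[535.00669809  15.63512076  12.60075932] [ 1.79991524e+02 -7.58817109e-02  7.78639478e+00] [-0.34721411  0.54669144  0.98080104] 65.95339635886008
```

View pics/w8.png

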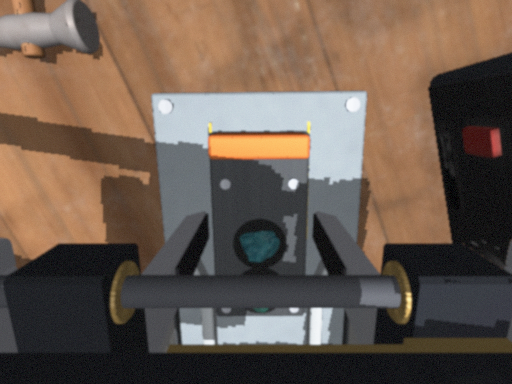

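View pics/s8.png

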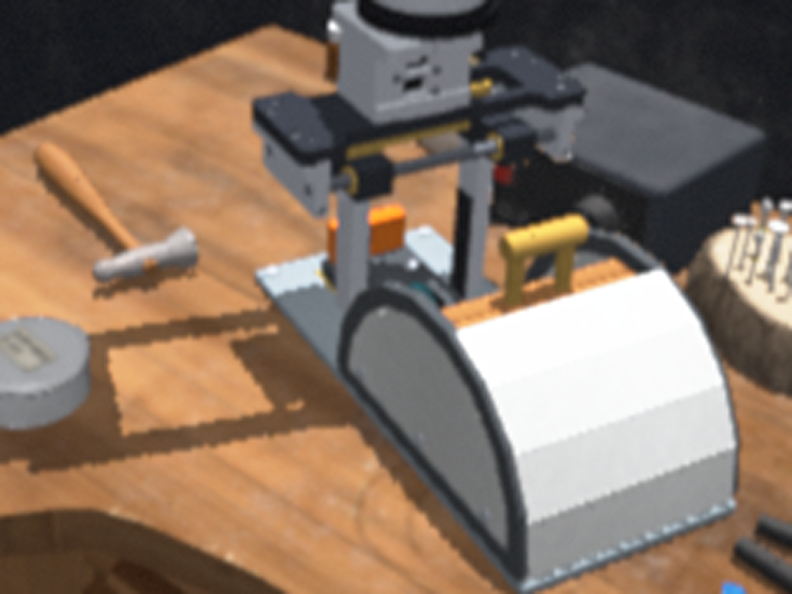

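Emit:
{"method": "servo_tool", "body": {"targets": [{"delta_pos": [0,0,-1],"delta_rot": [0,0,0],"grip": -0.4},{"delta_pos": [0,0,-2],"delta_rot": [0,0,0],"grip": -0.4},{"delta_pos": [0,0,-2.5],"delta_rot": [0,0,0],"grip": -0.4},{"delta_pos": [0,0,-1.5],"delta_rot": [0,0,0],"grip": -0.4},{"delta_pos": [0,-2,0],"delta_rot": [0,0,0],"grip": 1},{"delta_pos": [0,-2.5,0],"delta_rot": [0,0,0],"grip": 1},{"delta_pos": [0,-2.5,0],"delta_rot": [0,0,0],"grip": 1},{"delta_pos": [0,-2,0],"delta_rot": [0,0,0],"grip": 1},{"delta_pos": [0,0,0],"delta_rot": [0,0,0],"grip": 1},{"delta_pos": [0,0,0],"delta_rot": [0,0,0],"grip": 1},{"delta_pos": [0,0,0],"delta_rot": [0,0,0],"grip": 1},{"delta_pos": [0,0,0],"delta_rot": [0,0,0],"grip": 1}]}}

```text
clock: 17.9
position: [522.5, 103.8, 82.1]
orientation: [180.0, -0.0, 7.7]
wrist_force: [-0.2, -0.2, -0.1]
gripper_width: 5.3
```

```bash
python3 - <<'E'
from h import *
st=ctrl.state();print(st["position"],st["orientation"],st["wrist_force"],st["gripper_width"])
o=np.array([551.5,-103.5]);a=np.radians(-82.2);d=st["position"][:2]-o
print("scanner xy",d@[np.cos(a),np.sin(a)],d@[-np.sin(a),np.cos(a)])
c=ctrl.read_camera("wrist");cv2.imwrite("pics/w9.png",c["pixels"])
c=ctrl.read_camera("side");cv2.imwrite("pics/s9.png",cv2.resize(c["pixels"][150:330,170:410],None,fx=3.3,fy=3.3,interpolation=cv2.INTER_CUBIC))
E
```

```text
[522.52073068 103.80577426  82.13747936] [ 1.79988020e+02 -1.29295853e-02  7.70305925e+00] [-0.23015302 -0.23161249 -0.11443058] 5.303420394416529
scanner xy -209.3206862878318 -0.5765266710502787
```

View pics/w9.png

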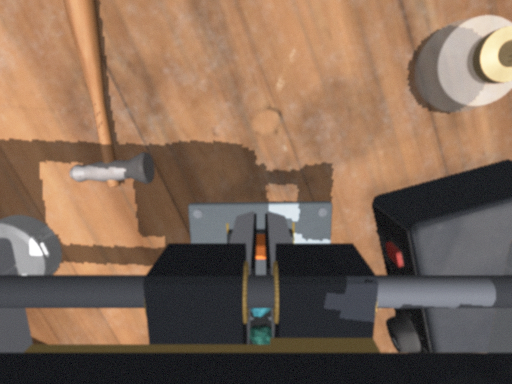

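View pics/s9.png

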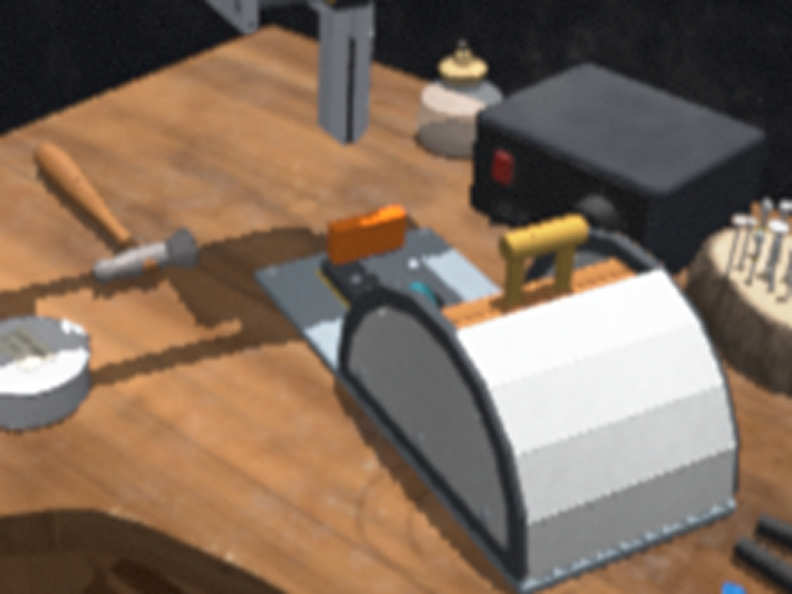

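Emit:
{"method": "servo_tool", "body": {"targets": [{"delta_pos": [0,0,2.5],"delta_rot": [0,0,0],"grip": 1},{"delta_pos": [0,0,2],"delta_rot": [0,0,0],"grip": 1},{"delta_pos": [0,0,1.2],"delta_rot": [0,0,0],"grip": 1},{"delta_pos": [0,0,0.3],"delta_rot": [0,0,0],"grip": 1},{"delta_pos": [0,0,0],"delta_rot": [0,0,0],"grip": 1},{"delta_pos": [0,0,0],"delta_rot": [0,0,0],"grip": 1},{"delta_pos": [0,0.5,0],"delta_rot": [0,0,0],"grip": 1},{"delta_pos": [0,0.5,0],"delta_rot": [0,0,0],"grip": 1},{"delta_pos": [0,0.4,0],"delta_rot": [0,0,0],"grip": 1},{"delta_pos": [0,0.4,0],"delta_rot": [0,0,0],"grip": 1},{"delta_pos": [0,0.4,0],"delta_rot": [0,0,0],"grip": 1},{"delta_pos": [0,0.4,0],"delta_rot": [0,0,0],"grip": 1},{"delta_pos": [0,0.4,0],"delta_rot": [0,0,0],"grip": 1},{"delta_pos": [0,0.4,0],"delta_rot": [0,0,0],"grip": 1},{"delta_pos": [0,0.4,0],"delta_rot": [0,0,0],"grip": 1},{"delta_pos": [0,0.4,0],"delta_rot": [0,0,0],"grip": 1}]}}

```text
clock: 19.6
position: [528.1, 63.0, 22.1]
orientation: [-180.0, -0.0, 7.8]
wrist_force: [-1.3, 2.5, 1.7]
gripper_width: 0.7
```

```bash
cat > s.py <<'E'
from h import *
st=ctrl.state();print(st["position"],st["orientation"],st["wrist_force"],st["gripper_width"])
o=np.array([551.5,-103.5]);a=np.radians(-82.2);d=st["position"][:2]-o
print("scanner xy",d@[np.cos(a),np.sin(a)],d@[-np.sin(a),np.cos(a)])
import sys;n=sys.argv[1]
c=ctrl.read_camera("wrist");cv2.imwrite(f"pics/w{n}.png",c["pixels"])
c=ctrl.read_camera("side");cv2.imwrite(f"pics/s{n}.png",cv2.resize(c["pixels"][150:330,170:410],None,fx=3.3,fy=3.3,interpolation=cv2.INTER_CUBIC))
E
python3 s.py 10
```

```text
[528.10602996  62.96730943  22.10439362] [-1.79979825e+02 -1.71186970e-02  7.78065948e+00] [-1.32802942  2.48254725  1.70403017] 0.6547567525449162
scanner xy -168.10205335956562 -0.5853191053068303
```

View pics/w10.png

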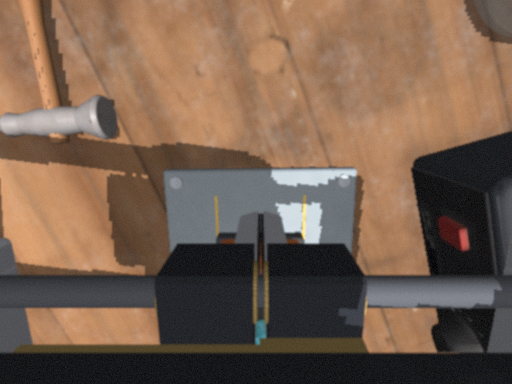

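View pics/s10.png

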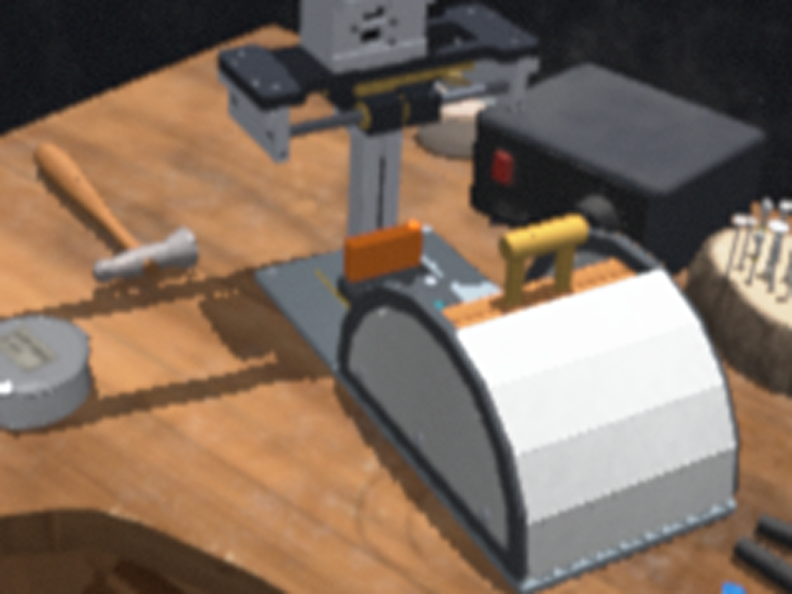

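Emit:
{"method": "servo_tool", "body": {"targets": [{"delta_pos": [0,0.4,0],"delta_rot": [0,0,0],"grip": 1},{"delta_pos": [0,0.4,0],"delta_rot": [0,0,0],"grip": 1},{"delta_pos": [0,0.4,0],"delta_rot": [0,0,0],"grip": 1},{"delta_pos": [0,0.4,0],"delta_rot": [0,0,0],"grip": 1},{"delta_pos": [0,0.4,0],"delta_rot": [0,0,0],"grip": 1},{"delta_pos": [0,0.4,0],"delta_rot": [0,0,0],"grip": 1},{"delta_pos": [0,0.4,0],"delta_rot": [0,0,0],"grip": 1},{"delta_pos": [0,0,0],"delta_rot": [0,0,0],"grip": 1}]}}

```text
clock: 20.5
position: [531.9, 34.3, 21.9]
orientation: [179.9, 0.0, 7.7]
wrist_force: [-0.3, -0.7, -0.2]
gripper_width: 0.6
```

Emit:
{"method": "servo_tool", "body": {"targets": [{"delta_pos": [0,0.4,0],"delta_rot": [0,0,0],"grip": 1},{"delta_pos": [0,0.4,0],"delta_rot": [0,0,0],"grip": 1},{"delta_pos": [0,0.4,0],"delta_rot": [0,0,0],"grip": 1},{"delta_pos": [0,0.4,0],"delta_rot": [0,0,0],"grip": 1},{"delta_pos": [0,0.4,0],"delta_rot": [0,0,0],"grip": 1},{"delta_pos": [0,0.4,0],"delta_rot": [0,0,0],"grip": 1},{"delta_pos": [0,0,0],"delta_rot": [0,0,0],"grip": 1}]}}

```text
clock: 21.2
position: [535.1, 10.6, 21.9]
orientation: [179.9, 0.0, 7.7]
wrist_force: [0.4, -0.7, -0.2]
gripper_width: 0.4
```

```bash
python3 s.py 11
```

```text
[535.12654592  10.59761511  21.90882673] [1.79945278e+02 2.87806355e-03 7.73643689e+00] [ 0.39813344 -0.65988196 -0.22155302] 0.3940455859724744
scanner xy -115.26409846819533 -0.7371411180605139
```

View pics/s11.png

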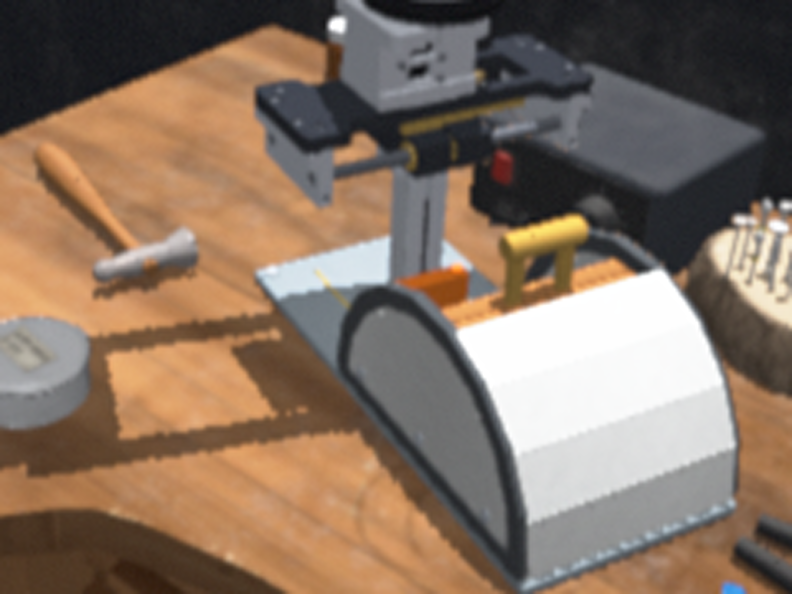

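Emit:
{"method": "servo_tool", "body": {"targets": [{"delta_pos": [0,0.25,0],"delta_rot": [0,0,0],"grip": 1},{"delta_pos": [0,0.25,0],"delta_rot": [0,0,0],"grip": 1},{"delta_pos": [0,0.25,0],"delta_rot": [0,0,0],"grip": 1},{"delta_pos": [0,0.2,0],"delta_rot": [0,0,0],"grip": 1},{"delta_pos": [0,0,0],"delta_rot": [0,0,0],"grip": 1}]}}

```text
clock: 21.8
position: [536.4, 1.8, 22.0]
orientation: [180.0, -0.0, 7.8]
wrist_force: [-0.6, 1.0, -0.2]
gripper_width: 0.6
```

Emit:
{"method": "servo_tool", "body": {"targets": [{"delta_pos": [0,0.1,0],"delta_rot": [0,0,0],"grip": 1},{"delta_pos": [0,0.1,0],"delta_rot": [0,0,0],"grip": 1},{"delta_pos": [0,0,0],"delta_rot": [0,0,0],"grip": 1}]}}

```text
clock: 22.1
position: [536.3, 1.7, 22.0]
orientation: [-179.8, 0.0, 7.8]
wrist_force: [-1.6, 5.8, 1.4]
gripper_width: 0.2
```

Emit:
{"method": "servo_tool", "body": {"targets": [{"delta_pos": [0,0.1,0],"delta_rot": [0,0,0],"grip": 1},{"delta_pos": [0,0.1,0],"delta_rot": [0,0,0],"grip": 1},{"delta_pos": [0,0,0],"delta_rot": [0,0,0],"grip": 1},{"delta_pos": [0,0,0],"delta_rot": [0,0,0],"grip": 1}]}}

```text
clock: 22.5
position: [536.1, 1.7, 22.0]
orientation: [-179.6, 0.0, 7.8]
wrist_force: [-2.3, 9.6, 3.3]
gripper_width: 0.3
```

```bash
python3 s.py 12
```

```text
[536.05034166   1.66397461  22.03235676] [-1.79616919e+02  4.27883303e-02  7.81441674e+00] [-2.33176877  9.6135096   3.30682213] 0.319713569723131
scanner xy -106.28773996062148 -1.034326620575478
```

View pics/w12.png

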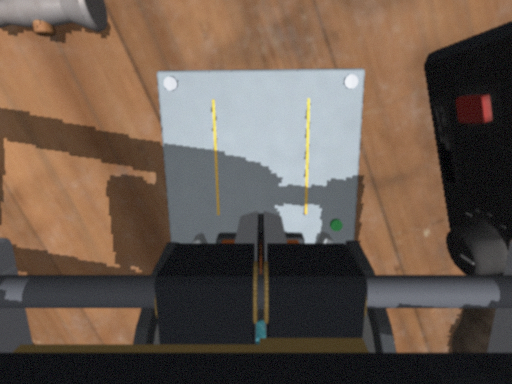

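The sled has stopped moving and the force is rising. I'll back off and check where its nose is.

Emit:
{"method": "servo_tool", "body": {"targets": [{"delta_pos": [0,-1,0],"delta_rot": [0,0,0],"grip": 1},{"delta_pos": [0,-2,0],"delta_rot": [0,0,0],"grip": 1},{"delta_pos": [0,-3,-3],"delta_rot": [0,0,0],"grip": 1},{"delta_pos": [0,-3,-4],"delta_rot": [0,0,0],"grip": -1},{"delta_pos": [0,-1,-4],"delta_rot": [0,0,0],"grip": -1},{"delta_pos": [0,0,-4],"delta_rot": [0,0,0],"grip": -1},{"delta_pos": [0,4,-2],"delta_rot": [0,0,0],"grip": -1},{"delta_pos": [0,4,0],"delta_rot": [0,0,0],"grip": -1},{"delta_pos": [0,0,0],"delta_rot": [0,0,0],"grip": -1},{"delta_pos": [0,0,0],"delta_rot": [0,0,0],"grip": -1},{"delta_pos": [0,0,0],"delta_rot": [0,0,0],"grip": -1}]}}

```text
clock: 23.7
position: [533.8, 18.4, 191.4]
orientation: [-180.0, 0.1, 7.8]
wrist_force: [-0.4, -0.5, -1.2]
gripper_width: 61.2
```

```bash
python3 s.py 13; python3 - <<'E'
import cv2
p=cv2.imread("pics/w13.png");cv2.imwrite("pics/w13z.png",cv2.resize(p[60:260,150:370],None,fx=3,fy=3,interpolation=cv2.INTER_CUBIC))
E
```

```text
[533.7783117   18.43774761 191.35218419] [-1.79988214e+02  5.89885867e-02  7.78875031e+00] [-0.38047054 -0.47444448 -1.18260018] 61.22159844991517
scanner xy -123.21466919105384 -1.0088731933363517
```

View pics/w13z.png

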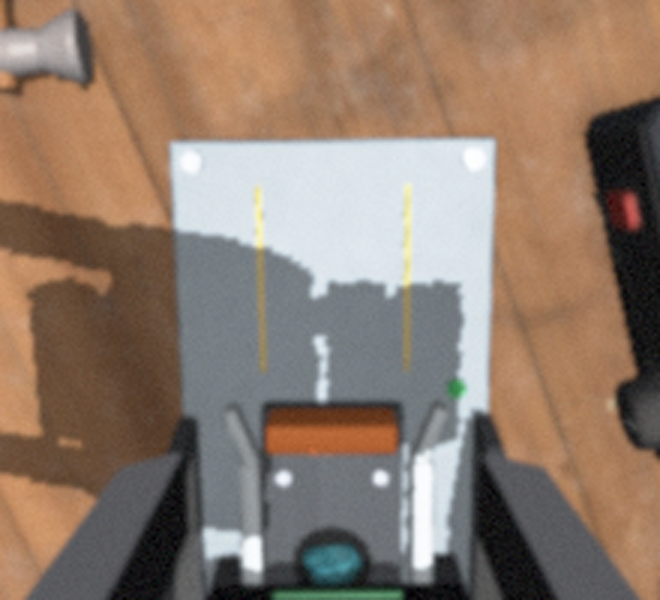

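View pics/s13.png

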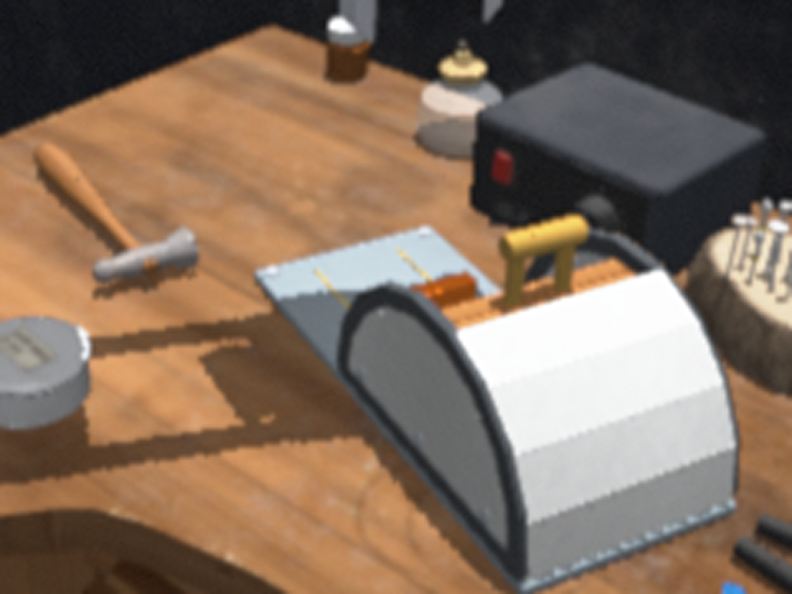

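```bash
python3 - <<'E'
from h import *
st=ctrl.state();c=ctrl.read_camera("wrist")
o=np.array([551.5,-103.5]);a=np.radians(-82.2);B=np.array([[np.cos(a),np.sin(a)],[-np.sin(a),np.cos(a)]])
f=lambda X,Y,z:(B@(ray(c,(150+(X+.5)/3-.5,60+(Y+.5)/3-.5),z,st)[:2]-o)).round(1)
print("bed rear",f(171,142,8),f(496,140,8))
print("bar top front (exp tail+12) ",f(265,454,46),f(399,454,46))
print("plate tail bottom/top ",f(262,402,8),f(400,402,8),f(262,402,20))
print("bolts",f(284,479,20),f(381,478,20))
print("mouth flare ends(-94)",f(233,406,22),f(440,404,22))
def S(x,y,z): return np.r_[o+B.T@[x,y],z]
for q in [(-95,25,46),(-83,25,46),(-95,0,8),(-95,29,20)]: 
    u=proj(c,S(*q),st)[0]; print(q,((u+.5-[150,60])*3-.5).round(0))
E
```

```text
bed rear [-200.   -63.6] [-201.    62.7]
bar top front (exp tail+12)  [-85.2 -26.1] [-85.4  24.5]
plate tail bottom/top  [-95.6 -29.9] [-95.7  27.5] [-98.7 -29. ]
bolts [-66.1 -20.5] [-66.6  19.4]
mouth flare ends(-94) [-97.6 -40.5] [-98.6  42.4]
(-95, 25, 46) [401. 429.]
(-83, 25, 46) [400. 460.]
(-95, 0, 8) [334. 404.]
(-95, 29, 20) [406. 411.]
```

The nose measures about 0–2 mm from home, which is in tolerance but ambiguous. I'll push once more, a little harder, to be sure it's seated.

Emit:
{"method": "servo_tool", "body": {"targets": [{"delta_pos": [0,-2,0],"delta_rot": [0,0,0],"grip": 1},{"delta_pos": [0,0,3],"delta_rot": [0,0,0],"grip": 1},{"delta_pos": [0,0,3],"delta_rot": [0,0,0],"grip": 1},{"delta_pos": [0,0,3],"delta_rot": [0,0,0],"grip": 1},{"delta_pos": [0,0,3],"delta_rot": [0,0,0],"grip": 1},{"delta_pos": [0,0,2.5],"delta_rot": [0,0,0],"grip": 1},{"delta_pos": [0,0,1.7],"delta_rot": [0,0,0],"grip": 1},{"delta_pos": [0,0,0.7],"delta_rot": [0,0,0],"grip": 1},{"delta_pos": [0.05,0,0],"delta_rot": [0,0,0],"grip": 1},{"delta_pos": [0,0,0],"delta_rot": [0,0,0],"grip": 1},{"delta_pos": [0,1,0],"delta_rot": [0,0,0],"grip": 1},{"delta_pos": [0,1,0],"delta_rot": [0,0,0],"grip": 1},{"delta_pos": [0,0.8,0],"delta_rot": [0,0,0],"grip": 1},{"delta_pos": [0,0.5,0],"delta_rot": [0,0,0],"grip": 1},{"delta_pos": [0,0.3,0],"delta_rot": [0,0,0],"grip": 1},{"delta_pos": [0,0,0],"delta_rot": [0,0,0],"grip": 1}]}}

```text
clock: 25.45
position: [536.9, 1.9, 23.1]
orientation: [-180.0, -0.0, 7.7]
wrist_force: [0.4, 0.1, 0.5]
gripper_width: 0.5
```

Emit:
{"method": "servo_tool", "body": {"targets": [{"delta_pos": [0,0.2,0],"delta_rot": [0,0,0],"grip": 1},{"delta_pos": [0,0.2,0],"delta_rot": [0,0,0],"grip": 1},{"delta_pos": [0,0.2,0],"delta_rot": [0,0,0],"grip": 1},{"delta_pos": [0,0,0],"delta_rot": [0,0,0],"grip": 1},{"delta_pos": [0,0,0],"delta_rot": [0,0,0],"grip": 1}]}}

```text
clock: 25.95
position: [536.6, 1.7, 23.1]
orientation: [-179.4, 0.0, 7.9]
wrist_force: [-3.5, 13.5, 3.6]
gripper_width: 0.7
```

Emit:
{"method": "servo_tool", "body": {"targets": [{"delta_pos": [0,0.2,0],"delta_rot": [0,0,0],"grip": 1},{"delta_pos": [0,0.2,0],"delta_rot": [0,0,0],"grip": 1},{"delta_pos": [0,0,0],"delta_rot": [0,0,0],"grip": 1},{"delta_pos": [0,0,0],"delta_rot": [0,0,0],"grip": 1}]}}

```text
clock: 26.35
position: [536.3, 1.6, 23.2]
orientation: [-179.0, 0.1, 7.9]
wrist_force: [-4.8, 21.2, 5.9]
gripper_width: 0.7
```

It's a rigid stop at the same place under 21 N, so the sled is home. Backing off for the final check.

Emit:
{"method": "servo_tool", "body": {"targets": [{"delta_pos": [0,-1,0],"delta_rot": [0,0,0],"grip": 1},{"delta_pos": [0,-2,0],"delta_rot": [0,0,0],"grip": 1},{"delta_pos": [0,-3,-3],"delta_rot": [0,0,0],"grip": 1},{"delta_pos": [0,-3,-4],"delta_rot": [0,0,0],"grip": 1},{"delta_pos": [0,-1,-4],"delta_rot": [0,0,0],"grip": 1},{"delta_pos": [0,-3,-4],"delta_rot": [0,0,0],"grip": 1},{"delta_pos": [0,-4,-2],"delta_rot": [0,0,0],"grip": 1},{"delta_pos": [0,-4,0],"delta_rot": [0,0,0],"grip": 1},{"delta_pos": [-3,-4,0],"delta_rot": [0,0,0],"grip": 1},{"delta_pos": [-4,0,0],"delta_rot": [0,0,0],"grip": 1},{"delta_pos": [-4,0,0],"delta_rot": [0,0,0],"grip": 1},{"delta_pos": [0,0,0],"delta_rot": [0,0,0],"grip": 1},{"delta_pos": [0,0,0],"delta_rot": [0,0,0],"grip": 1}]}}

```text
clock: 27.65
position: [395.3, 225.0, 193.3]
orientation: [180.0, -0.1, 7.8]
wrist_force: [0.4, -0.1, 0.2]
gripper_width: 0.3
```

```bash
python3 - <<'E'
from h import *
for n,(x,y,w,h) in {"top":(160,110,230,160),"side":(170,150,240,180)}.items():
    c=ctrl.read_camera(n); cv2.imwrite(f"pics/{n}f.png",cv2.resize(c["pixels"][y:y+h,x:x+w],None,fx=3.3,fy=3.3,interpolation=cv2.INTER_CUBIC))
E
```

```text
(no output)
```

View pics/topf.png

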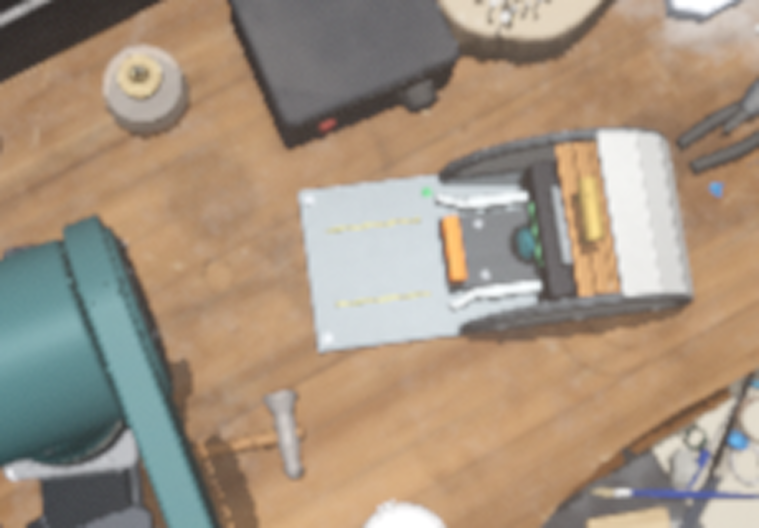

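View pics/sidef.png

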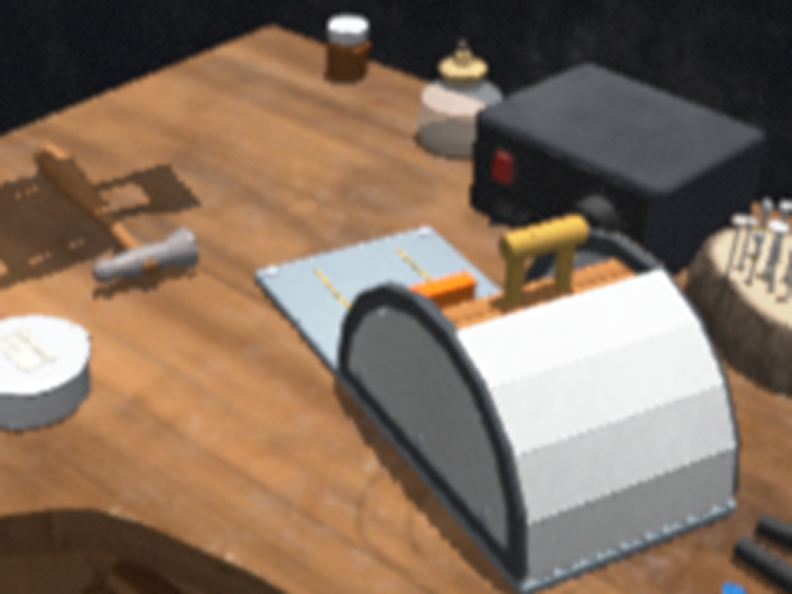

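```bash
python3 - <<'E'
from h import *
c=ctrl.read_camera("top")
o=np.array([551.5,-103.5]);a=np.radians(-82.2);B=np.array([[np.cos(a),np.sin(a)],[-np.sin(a),np.cos(a)]])
for X,Y,z in [(442,217,46),(459,215,46),(453,284,46),(467,281,46),(301,190,8),(320,350,8)]:
    print((X,Y),(B@(ray(c,(160+(X+.5)/3.3-.5,110+(Y+.5)/3.3-.5),z)[:2]-o)).round(1))
E
```

```text
(442, 217) [-97.6  22. ]
(459, 215) [-84.5  22.1]
(453, 284) [-96.1 -29.8]
(467, 281) [-85.3 -28.8]
(301, 190) [-199.9   63. ]
(320, 350) [-199.8  -64. ]
```

```bash
python3 -c "
from workcell import ctrl
print(ctrl.hand_in())"
```

```text
the job is handed in; nothing more can be done
None
```

The job is handed in at about 28 s of the 64 s limit. The shutter is up and the sled sits in the tunnel against the end stop. `hand_in()` reports no verdict, so these are my own checks.

**What I did**
- I pinched the shutter handle over its ends and rolled it along its arc to about 1.3 rad, estimated from the gripper's position. It stayed up after I let go.
- I gripped the sled across its width and set it on the bed, nose in the guides. I then pushed it by the orange bar with the fingers shut. It stopped rigidly, and a second push reaching 21 N did not move it further.

**Last checks**
- **Shutter and bystanders:** the shutter handle is still on top, and the hammer and lamp look unmoved. The arm is clear of everything.
- **Sled position:** the tail face measures about -95 to -98 mm in the scanner's x, where home is -95 mm. The nose is therefore within about 0–3 mm of the stop, inside the 5 mm tolerance.
- **Disagreement on the sideways position:** the wrist camera puts the bar within about 1 mm of the middle line. The top camera, whose picture is coarser, suggests about 3 mm off. Both are inside the 6 mm limit, and the guides allow only about 2.5 mm.

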